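# Take down the inlay stack

## Robot

A 6-joint arm with a two-finger parallel gripper is mounted at the origin on the work surface. World frame = base frame: x ahead of the robot, y to its left, z up, the work surface at z = 0. Lengths are in mm, angles in rad, forces in N, time in s.
With the tool pointing down it reaches from about 275 to 825 mm from the base axis. Payload 5.2 kg.
Tool frame: the origin (TCP) lies at the very end of the fingers, on their centre line; the grasp point (between the pads) lies 19 mm behind it; z points along the fingers, y is the direction in which the jaws open and shut (so a half turn about z gives the same grasp; the last joint's range is limited). The gripper opens to 93 mm and grips with 3 to 60 N. Pads are 15 mm wide; open, the fingers measure 128 mm over their backs; the gripper's body (75 mm by 188 mm) begins 65 mm behind the grasp point.
Start: joints at [-1.33, 0.259, 1.535, -0, 1.348, -0.203], TCP at [236.176, -496.715, 180.753] pointing down, gripper open.
Joint ranges: [-3.14, 3.14], [-0.91, 2.08], [0.19, 2.58], [-1.22, 4.36], [0.22, 2.71], [-3.12, 3.12]. Speed limits (rad/s): [2.57, 2.57, 3.14, 3.14, 3.14, 3.14].

## Interface

Orientations are given as [roll, pitch, yaw] about the fixed x, y, z axes, in that order (R = Rz(yaw) Ry(pitch) Rx(roll)).
In Python, from bench import robot gives the robot as it stands. The module is installed in compiled form; this text tells all that it offers. Calls block until the motion is done:
- robot.move_ptp(position, orientation): joint-space move of the TCP to a pose.
- robot.move_linear(position, ori=None, speed=150, f_stop=None): straight line of the TCP; ori=None keeps the orientation; speed is the mean speed in mm/s. With f_stop (N) it stops when the force on the tool has changed by that much, and returns True; else False.
- robot.move_j(angles): joint-space move.
- robot.move_gripper(opening): opening from 0.0 (shut) to 1.0 (fully open); the grip force is fixed at half the most; returns when the fingers have stopped.
- robot.sleep(seconds).
- robot.inverse_kinematics(position, orientation): joint angles nearest the present ones, or None.
- robot.get_image(name): name is "scene" or "top" or "wrist"; returns a dict with "img" (400x640x3 uint8, blue, green, red), "fovy" (degrees; the focal length in pixels is half the picture's height over the tangent of half this angle, whatever the lens; pixels are square), "cx", "cy" (the principal point, pixels), "k1" (the pictures are not rectified: a ray, as slopes to the right and down, at radius r is drawn at 1 + k1 r^2 times it, then the intrinsics apply), "eye" and "orientation" of the camera in the world. Camera axes: x right, y down, z forward; pixel columns grow to the right and rows downward; lengths in mm; the calibration is good to about 2 mm. A picture is of the moment at which its call begins. There is no depth.
A pose or a line that the arm cannot do raises robot.MotionError and nothing moves.
- robot.hand_in(): hands the job in, once; it reports no verdict.
Readings, each from a call of its own:
- robot.current_t(): time.
- robot.current_qpos(): joint angles.
- robot.current_joint_vel(): joint speeds.
- robot.current_joint_efforts(): joint torques, N m.
- robot.current_tcp_pos(): TCP position.
- robot.current_eef_rot(): TCP orientation.
- robot.current_contact_force(): force on the tool from outside, world axes, zero at the start.
- robot.current_ft_torque(): the same for the moment, N m.
- robot.current_gripper_width(): opening from 0.0 (shut) to 1.0 (fully open).
Only numpy, scipy, OpenCV 4.12 (cv2) and the standard library are available. Lean on these libraries where they do the work, as an engineer would, in place of code of your own. Each camera call takes 0.05 s, during which the arm holds its last target.

## Task

The glue on this stack has dried, so take it apart: seat the bright steel spacer block fully down in the gap between the two blue jaws of the saw guide, and lay each inlaid panel flat and face up on the pattern card of its own colour (green, amber, white), centred and square in the outline drawn there. Let go of everything, and leave the amber jar and the white dish standing where they are.

Things in the scene. Friction and masses are not known exactly. Their poses are not given: they have to be found in the camera images.
- spacer: bright steel spacer block, 50 long x 20 wide x 40 mm high, about 0.3 kg, standing on top of the stack on its 50 x 20 mm face. Origin at the centre of its underside, x along its length, y across its width, z up.
- panel_small: inlaid wooden panel, 56 long x 40 wide x 16 mm thick: dark wood, its upper face edged with pearl-white shell and inlaid with a white leaf spray. Third and topmost panel of the stack, roughly centred on the amber one; the spacer stands on it. Origin at the centre of its underside, x along its length, y across its width, z up out of the inlaid face.
- panel_medium: inlaid wooden panel, 78 long x 50 wide x 16 mm thick: dark wood, its upper face edged with amber shell and inlaid with an amber sun. Second in the stack; about 11 mm of it shows at each end and 5 mm at each side of the white one. Origin at the centre of its underside, x along its length, y across its width, z up out of the inlaid face.
- panel_large: inlaid wooden panel, 100 long x 60 wide x 16 mm thick: dark wood, its upper face edged with green shell and inlaid with green diamonds. Bottom of the stack, lying on the table (z = 0); about 11 mm of it shows at each end and 5 mm at each side of the amber one. Origin at the centre of its underside, x along its length, y across its width, z up out of the inlaid face.
- jig: fixed saw guide: dark steel base plate 96 x 88 x 6 mm with two blue jaws, 40 mm long (x), tops 24 mm above the table, at +y and -y. The gap between them is 26 mm, flared to 33 mm at the mouth, open at its ends. The block goes in from above, length along x, down onto the plate. Origin at the centre of the plate's underside (gap floor 6 mm above it), x along the gap, z up.
- card_g: fixed flat pattern card, 124 x 84 x 4 mm, pale paper with its border in green and green diamonds, and a thin outline of the 100 x 60 mm panel in the middle. Origin at the centre of its underside (its top is 4 mm above), x along its long side, z up.
- card_a: fixed flat pattern card, 124 x 84 x 4 mm, pale paper with its border in amber and an amber sun, and a thin outline of the 78 x 50 mm panel in the middle. Origin at the centre of its underside (its top is 4 mm above), x along its long side, z up.
- card_w: fixed flat pattern card, 124 x 84 x 4 mm, dark card with its border in pearl-white and a white leaf spray, and a thin outline of the 56 x 40 mm panel in the middle. Origin at the centre of its underside (its top is 4 mm above), x along its long side, z up.
- jar: bystander: amber glass jar with a black cap, 48 mm across, 62 mm high, loose; not to be disturbed. Origin at the centre of its underside.
- dish: bystander: small white ceramic bowl, 60 mm across, 24 mm high, loose; not to be disturbed. Origin at the centre of its underside.
Not all that is in view belongs to the job. Leave any pink or purple look-alike of the panel_medium alone.

How it is judged:
By the outcome, as a careful person would: the job done as asked, in the order asked, and still so for the second after the job is handed in, with the robot touching nothing.
It also fails if it takes over 112 s, if anything falls off the work surface, if the arm or the gripper's body presses on something with over 40 N, if the wrist force passes 120 N, or if a joint passes its speed limit or range.

## Working session

There is one attempt and no reset: what is moved stays moved. The work goes in short steps, each a Python script; the robot and the scene stay as the last script left them, time stands still between calls to the robot, and variables do not carry over. Pictures are saved under pics/ and viewed, and the job is handed in when it is done.

```bash
ls; mkdir -p pics
python3 - <<'E'
from bench import robot
import cv2
for n in("scene","top","wrist"):
    d=robot.get_image(n); cv2.imwrite(f"pics/{n}0.png",d["img"]); print(n,{k:v for k,v in d.items() if k!="img"})
print(robot.current_t(), robot.current_eef_rot())
E
```

```text
pics
scene {'fovy': 51.6493296976889, 'cx': 316.55974292874, 'cy': 207.0212411241815, 'k1': -0.054554311621208225, 'eye': array([ 964.06349948, -963.82216604,  830.88096785]), 'orientation': array([-2.24462658,  0.01222859,  0.52734347])}
top {'fovy': 52.580866716863476, 'cx': 321.1768393285694, 'cy': 205.556626937683, 'k1': -0.049535364707453705, 'eye': array([ 272.98223867, -141.15611422, 1343.26217303]), 'orientation': array([-2.99752780e+00,  2.15998506e-03, -1.56354684e+00])}
wrist {'fovy': 60.235301425284106, 'cx': 318.82165498055366, 'cy': 202.15564103053953, 'k1': -0.047754330112196056, 'eye': array([ 303.44751184, -464.56996495,  383.64971109]), 'orientation': array([ 2.87596178e+00,  2.65387617e-03, -1.12667229e+00])}
0.15 [-3.14022941e+00 -3.13506046e-04  4.43739983e-01]
```

View pics/top0.png

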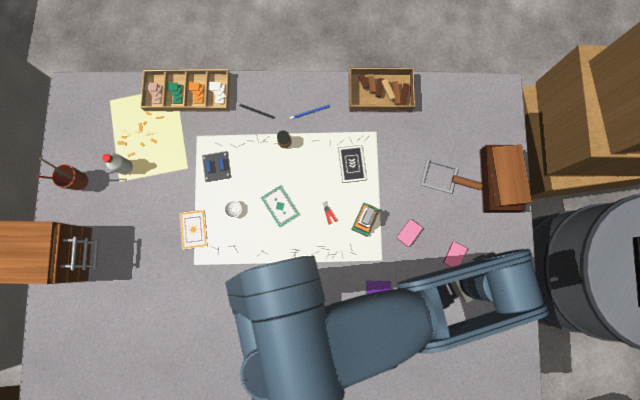

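View pics/scene0.png

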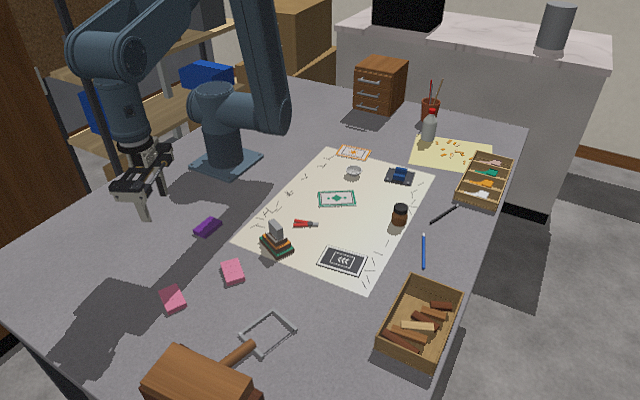

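View pics/wrist0.png

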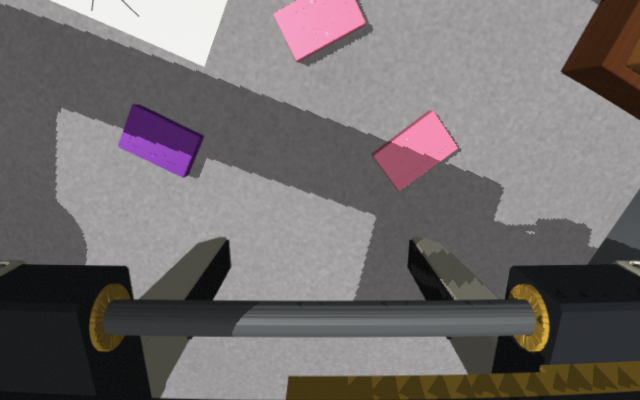

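```bash
cat > h.py <<'E'
from bench import robot
import cv2, numpy as np
from scipy.spatial.transform import Rotation as R
def cam(d):
    f=200/np.tan(np.radians(d["fovy"]/2)); K=np.array([[f,0,d["cx"]],[0,f,d["cy"]],[0,0,1.]])
    return K,np.array([d["k1"],0,0,0,0.]),R.from_euler("xyz",d["orientation"]).as_matrix(),np.array(d["eye"])
def onplane(d,px,z):
    K,D,M,e=cam(d); p=cv2.undistortPoints(np.array(px,float).reshape(-1,1,2),K,D).reshape(-1,2)
    r=np.c_[p,np.ones(len(p))]@M.T; return e+r*((z-e[2])/r[:,2])[:,None]
def proj(d,P):
    K,D,M,e=cam(d); return cv2.projectPoints((np.array(P,float).reshape(-1,3)-e)@M,np.zeros(3),np.zeros(3),K,D)[0].reshape(-1,2)
def shot(n,name):
    d=robot.get_image(n); cv2.imwrite(f"pics/{name}.png",d["img"]); np.save(f"pics/{name}.npy",d,allow_pickle=True); return d
def load(name): return np.load(f"pics/{name}.npy",allow_pickle=True).item()
def down(yaw): return [np.pi,0,yaw]
E
python3 - <<'E'
from h import *
d=shot("top","top1")
for n,p,z in [("stack",(366,218),48),("card_w",(352,164),4),("card_g",(281,206),4),("card_a",(193,229),4),("jig",(217,166),6),("jar",(284,139),30),("dish",(234,209),12),("pink",(410,232),16),("pliers",(330,212),5),("base",(279,330),0)]:
    print(n,onplane(d,[p],z).round()[0])
I=d["img"]
a=cv2.resize(I[190:245,335:435],None,fx=4,fy=4,interpolation=2)
b=cv2.resize(I[120:260,160:300],None,fx=4,fy=4,interpolation=2)
c=cv2.resize(load("top1")["img"][140:190,330:380],None,fx=4,fy=4,interpolation=2)
s=np.zeros((560,800,3),np.uint8); s[:220,:400]=a; s[:560,:560][0:0]=0
cv2.imwrite("pics/b1.png",b); 
sc=shot("scene","scene1")["img"]
s=np.zeros((520,800,3),np.uint8); s[:220,:400]=a; s[:200,420:620]=c; s[220:520,:800]=cv2.resize(sc[190:290,180:447],(800,300),interpolation=2); cv2.imwrite("pics/a1.png",s)
E
```

```text
stack [ 421. -282.   48.]
card_w [ 611. -240.    4.]
card_g [465.  -2.   4.]
card_a [385. 290.   4.]
jig [600. 218.   6.]
jar [689. -10.  30.]
dish [452. 153.  12.]
pink [ 380. -430.   16.]
pliers [ 446. -166.    5.]
base [61. -4.  0.]
```

View pics/a1.png

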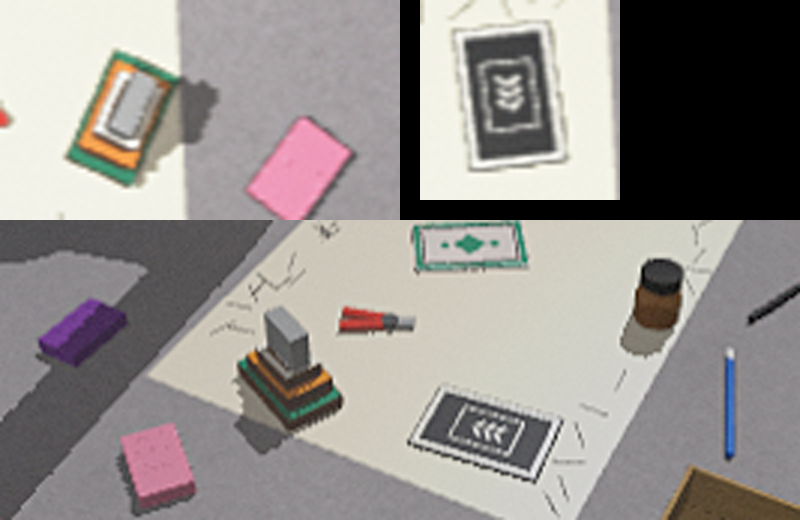

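View pics/b1.png

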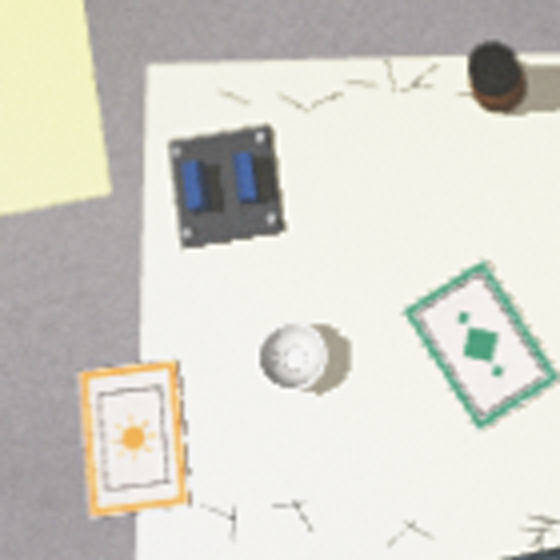

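Run:
```python
from h import *
y=-0.48
robot.move_ptp([395,-268,230],down(y)); print(robot.current_t(),robot.current_tcp_pos(),robot.current_eef_rot(),robot.current_qpos())
d=shot("wrist","w1"); print(d["eye"],proj(d,[[421,-282,48],[611,-240,4]]))
```

```text
1.5333 [ 394.84671352 -268.38993367  229.91968713] [ 3.14130302e+00  3.39771597e-05 -4.79475015e-01] [-8.30958689e-01  9.56586517e-02  1.61498706e+00 -2.86422308e-04
  1.43087913e+00  1.21935258e+00]
[ 461.05851377 -301.28585666  433.51922668] [[320.17663412 149.36110036]
 [211.01098549  14.76414635]]
```

View pics/w1.png

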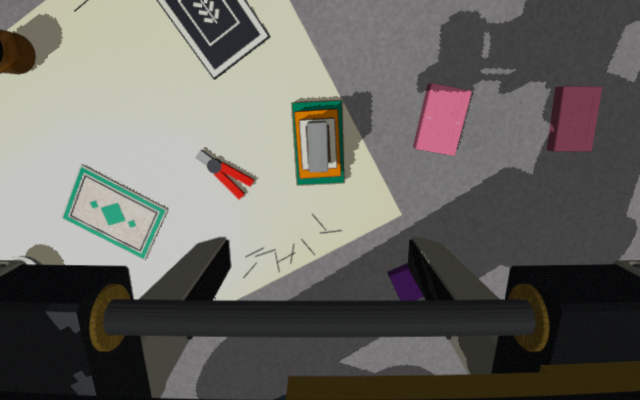

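```bash
cat >> h.py <<'E'
def rect(d,mask,z,roi=None):
    """largest contour in mask (roi x0,y0,x1,y1) -> plane z, minAreaRect in mm: centre, (long,short), yaw of long axis"""
    m=mask.astype(np.uint8)
    if roi is not None:
        k=np.zeros_like(m); x0,y0,x1,y1=roi; k[y0:y1,x0:x1]=1; m=m*k
    m=cv2.morphologyEx(m,cv2.MORPH_CLOSE,np.ones((3,3),np.uint8))
    c=max(cv2.findContours(m,cv2.RETR_EXTERNAL,cv2.CHAIN_APPROX_NONE)[0],key=cv2.contourArea)
    return prect(d,c,z)
def prect(d,c,z):
    p=onplane(d,c.reshape(-1,2),z)[:,:2].astype(np.float32)
    b=cv2.boxPoints(cv2.minAreaRect(p)); e=[b[1]-b[0],b[2]-b[1]]; l=[np.linalg.norm(v) for v in e]
    i=int(np.argmax(l)); a=np.arctan2(e[i][1],e[i][0]); a=(a+np.pi/2)%np.pi-np.pi/2
    return b.mean(0).round(1),(round(max(l),1),round(min(l),1)),round(float(a),3)
def hsv(d): 
    h=cv2.cvtColor(d["img"],cv2.COLOR_BGR2HSV).astype(int); return h[...,0],h[...,1],h[...,2]
def stackmasks(d):
    h,s,v=hsv(d)
    green=(h>65)&(h<95)&(s>110)&(v>50); orange=(h>8)&(h<24)&(s>150)&(v>120)
    return green,orange
E
python3 - <<'E'
from h import *
d=load("w1"); g,o=stackmasks(d)
roi=(285,90,352,195)
print(rect(d,g,16,roi),rect(d,o,32,roi))
cv2.imwrite("pics/c1.png",cv2.resize(d["img"][85:205,270:390],None,fx=5,fy=5,interpolation=0))
E
```

```text
(array([ 425. , -281.8], dtype=float32), (np.float32(97.6), np.float32(57.5)), -0.431) (array([ 425.8, -281.3], dtype=float32), (np.float32(76.7), np.float32(48.7)), -0.411)
```

View pics/c1.png

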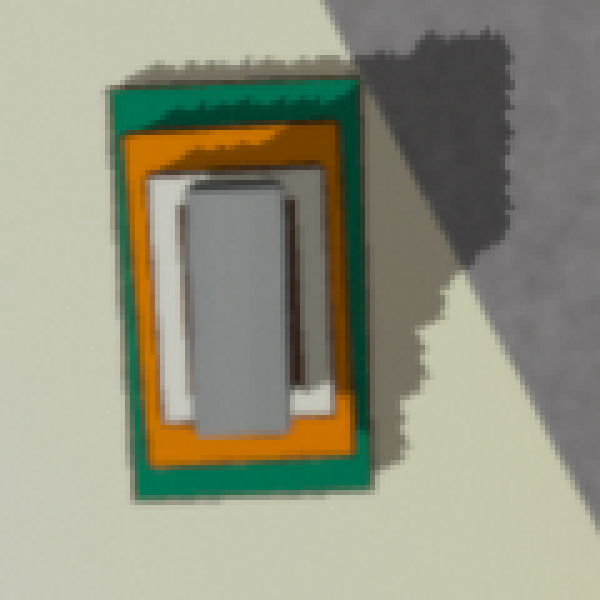

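Run:
```python
from h import *
for i,y in enumerate((-0.43+np.pi,-0.43)):
    c,s=np.cos(y),np.sin(y)
    robot.move_ptp([425-25*c,-281.5-25*s,185],down(y)); robot.sleep(.2); d=shot("wrist",f"w2{i}")
    g,o=stackmasks(d); p=proj(d,[425,-281.5,40])[0].astype(int); r=(p[0]-70,p[1]-80,p[0]+70,p[1]+80)
    print(robot.current_t(),robot.current_tcp_pos(),p,rect(d,g,16,r),rect(d,o,32,r))
    cv2.imwrite(f"pics/c2{i}.png",cv2.resize(d["img"][max(0,r[1]):r[3],r[0]:r[2]],None,fx=4,fy=4,interpolation=0))
```

```text
4.4917 [ 447.72882555 -291.91916952  185.04216113] [317 156] (array([ 425. , -281.6], dtype=float32), (np.float32(97.2), np.float32(57.5)), -0.429) (array([ 425.8, -281.2], dtype=float32), (np.float32(75.4), np.float32(47.8)), -0.414)
7.3583 [ 402.27860917 -271.08789129  185.00120389] [320 158] (array([ 425. , -281.7], dtype=float32), (np.float32(96.5), np.float32(57.5)), -0.432) (array([ 425.7, -281.3], dtype=float32), (np.float32(76.4), np.float32(48.4)), -0.416)
```

View pics/c20.png

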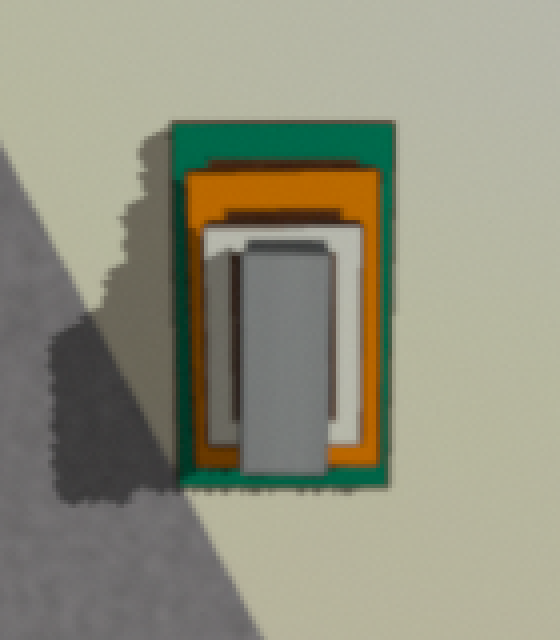

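View pics/c21.png

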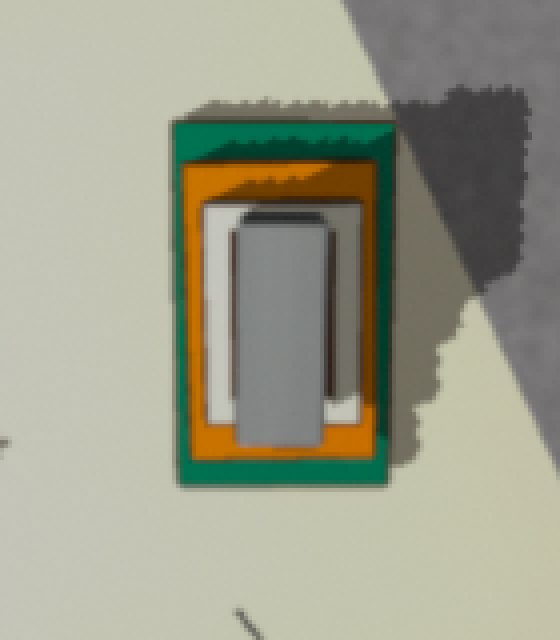

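Run:
```python
from h import *
for n,o,S,W in (("w20",(247,76),[(244,253),(328,253),(328,474),(240,474)],[(204,226),(361,226),(359,447),(206,447)]),("w21",(250,78),[(240,226),(325,225),(322,446),(236,446)],[(205,203),(361,203),(361,425),(207,425)])):
    d=load(n)
    for nm,c,z in(("S",S,88),("W",W,48)):
        print(nm,prect(d,np.array(c)/4.+o-.5,z))
```

```text
S (array([ 427.8, -282.4], dtype=float32), (np.float32(49.1), np.float32(19.8)), -0.43)
W (array([ 427.4, -282.8], dtype=float32), (np.float32(55.0), np.float32(38.7)), -0.43)
S (array([ 428.5, -282. ], dtype=float32), (np.float32(48.8), np.float32(19.2)), -0.435)
W (array([ 427.3, -282.8], dtype=float32), (np.float32(55.0), np.float32(38.9)), -0.429)
```

Run:
```python
from h import *
for n,x,yy in (("cw",611,-240),("cg",465,-2),("jig",600,218),("ca",385,290)):
    y=np.arctan2(yy,x) 
    c,s=np.cos(y),np.sin(y)
    robot.move_ptp([x-30*c,yy-30*s,200],down(y)); robot.sleep(.15); d=shot("wrist",n)
    p=proj(d,[x,yy,4])[0].astype(int); print(n,robot.current_t(),p,robot.current_qpos().round(2))
    a=p-[100,75];a=np.maximum(a,0); cv2.imwrite(f"pics/{n}c.png",cv2.resize(d["img"][a[1]:p[1]+75,a[0]:p[0]+100],None,fx=3.9,fy=3.9,interpolation=0))
    print(a)
```

```text
cw 8.325 [318 146] [-0.55  0.38  1.31 -0.    1.45  1.39]
[218  71]
cg 9.575 [318 148] [-0.26  0.04  1.75 -0.    1.35  1.31]
[218  73]
jig 10.7583 [317 147] [ 0.16  0.35  1.36 -0.    1.43  1.39]
[217  72]
ca 11.8417 [317 149] [ 0.4   0.07  1.72 -0.    1.35  1.32]
[217  74]
```

View pics/cwc.png

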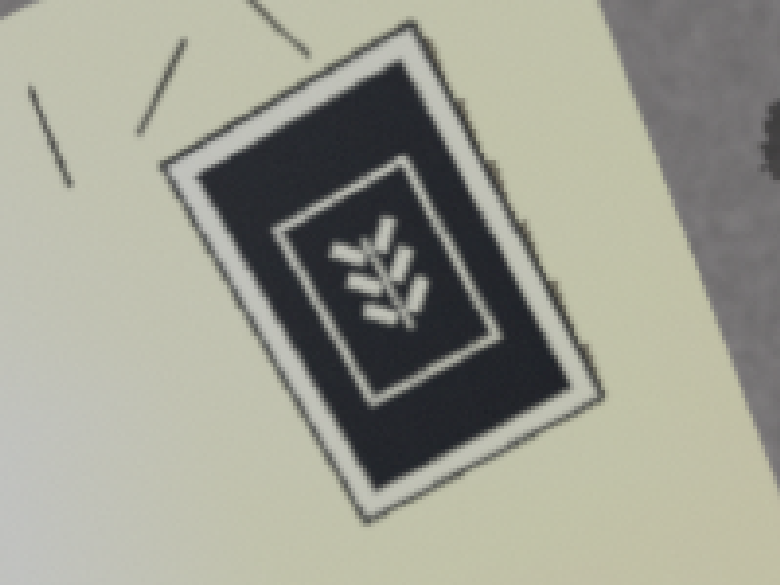

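View pics/cgc.png

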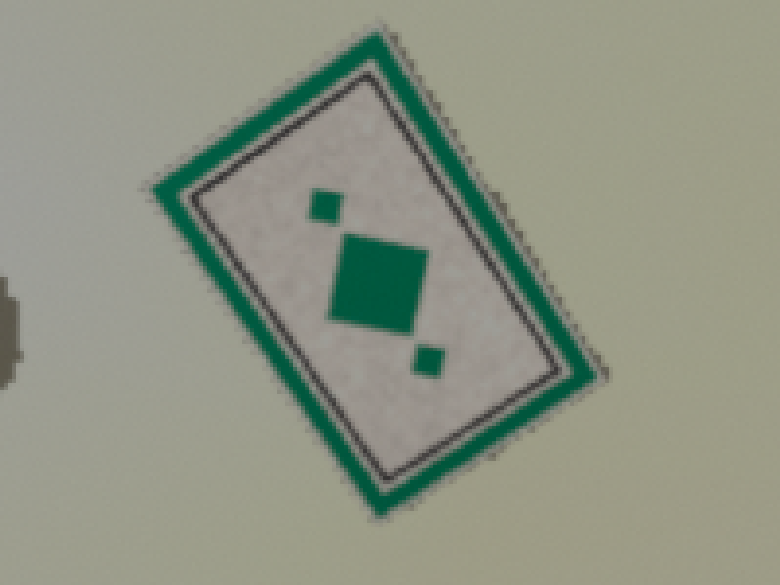

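View pics/jigc.png

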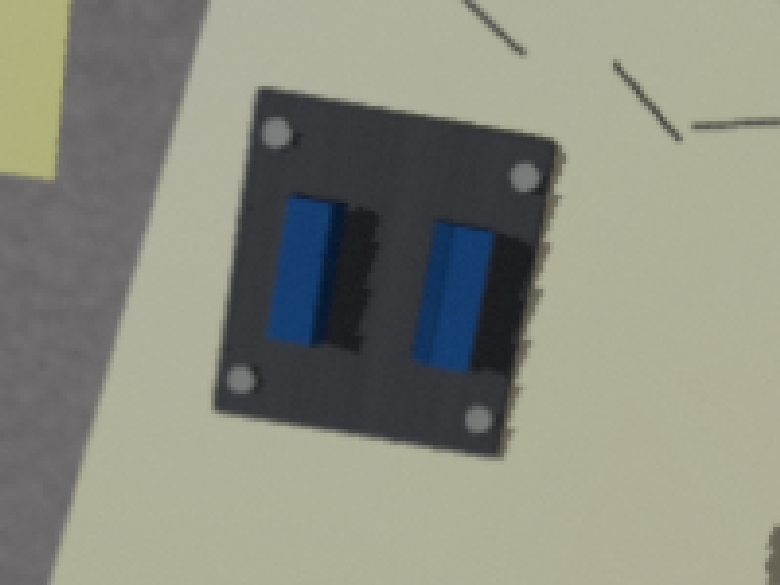

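View pics/cac.png

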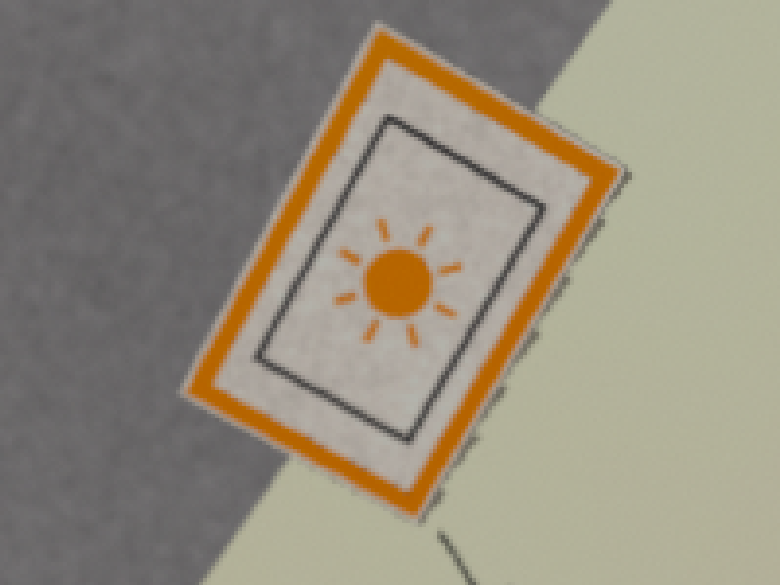

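Run:
```python
from h import *
C={"cw":((218,71),4,[(405,157),(500,337),(372,403),(275,231)]),
"cw ":((218,71),4,[(414,22),(603,397),(366,522),(163,166)]),
"cg":((218,73),4,[(368,77),(557,371),(387,478),(195,196)]),
"ca":((217,74),4,[(388,119),(544,207),(408,439),(258,356)]),
"jig":((217,72),6,[(260,89),(556,144),(501,457),(216,409)])}
for n,(o,z,c) in C.items(): print(n,prect(load(n.strip()),(np.array(c)+.0)/3.9+o-.5,z))
for n,i in(("cg",0),("ca",1)):
    d=load(n); m=stackmasks(d)[i]; print(n,"border",rect(d,m,4,(217,70,420,225)))
d=load("jig"); T=[[(289,196),(333,203),(313,346),(270,338)],[(450,224),(495,231),(473,370),(430,363)]]
for t in T: print("jaw",prect(d,np.array(t)/3.9+[217,72]-.5,24))
h,s,v=hsv(d); m=(h>100)&(h<125)&(s>150)&(v>60); print(rect(d,m,24,(217,72,417,222)))
b=onplane(d,(np.array([(276,132),(524,177),(478,419),(240,379)]))/3.9+[217,72]-.5,8); print(b.mean(0))
```

```text
cw (array([ 615.3, -239.5], dtype=float32), (np.float32(59.3), np.float32(43.4)), 0.124)
cw  (array([ 615.5, -239.8], dtype=float32), (np.float32(121.8), np.float32(82.5)), 0.122)
cg (array([469. ,   2.7], dtype=float32), (np.float32(101.7), np.float32(60.9)), 0.577)
ca (array([389. , 291.3], dtype=float32), (np.float32(79.9), np.float32(51.7)), 0.126)
jig (array([604.3, 222.8], dtype=float32), (np.float32(94.1), np.float32(87.4)), 0.179)
cg border (array([469. ,   3.1], dtype=float32), (np.float32(118.9), np.float32(78.8)), 0.579)
ca border (array([388.7, 291.5], dtype=float32), (np.float32(119.2), np.float32(79.4)), 0.13)
jaw (array([599.9, 245.8], dtype=float32), (np.float32(40.2), np.float32(12.4)), 0.191)
jaw (array([608.3, 201. ], dtype=float32), (np.float32(39.5), np.float32(12.7)), 0.204)
(array([607.9, 203.5], dtype=float32), (np.float32(40.2), np.float32(16.7)), 0.181)
[603.83374022 224.20084348   8.        ]
```

Run:
```python
from h import *
y=-0.432
robot.move_ptp([428.2,-282.2,150],down(y))
robot.move_gripper(0.6)
print("fs",robot.move_linear([428.2,-282.2,69.5],down(y),speed=80,f_stop=8), robot.current_tcp_pos(),robot.current_eef_rot())
robot.move_gripper(0.0); print(robot.current_gripper_width(),robot.current_contact_force())
robot.move_linear([428.2,-282.2,150],speed=80); print(robot.current_contact_force(),robot.current_gripper_width())
shot("wrist","w3"); shot("scene","s3");print(robot.current_t())
```

```text
fs False [ 428.56562615 -282.56605365   70.01583845] [ 3.14120560e+00 -1.01693945e-03 -4.31995216e-01]
0.0013926621710514406 [ 0.5860172  -0.29340971 -0.0081846 ]
[ 0.3290327   0.92676322 -0.27201648] 0.0013739197099161677
18.0417
```

View pics/w3.png

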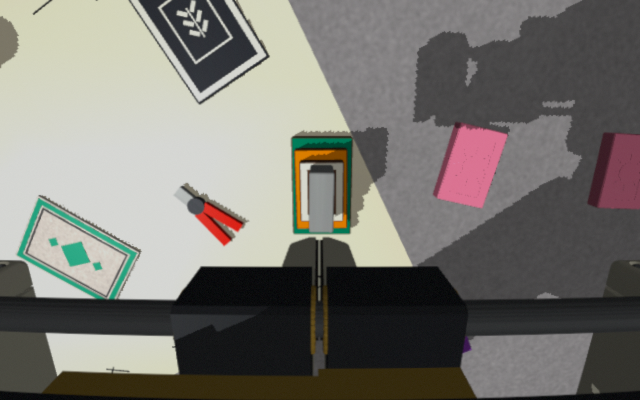

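Run:
```python
from h import *
d=load("w3"); print(proj(d,[[428.2,-282.2,z] for z in (150,88,69,48,0)]))
M=R.from_euler("xyz",d["orientation"]).as_matrix();print(M.round(3),d["eye"])
d=load("w1");print(proj(d,[[394.8,-268.4,229.9]]))
d=load("s3"); print(proj(d,[[428.2,-282.2,z] for z in (150,88,48,0)]))
cv2.imwrite("pics/s3c.png",cv2.resize(d["img"][120:280,180:380],None,fx=4,fy=3.7,interpolation=2))
print(robot.current_tcp_pos())
```

```text
[[321.27172466 230.02596404]
 [320.8300631  203.39669127]
 [320.73056908 197.40727441]
 [320.63408067 191.60208372]
 [320.4542143  180.78913176]]
[[-0.418 -0.876 -0.24 ]
 [-0.908  0.403  0.112]
 [-0.001  0.265 -0.964]] [ 495.73026692 -311.88489522  352.93330473]
[[321.13011188 230.31590328]]
[[274.49013331 206.02892009]
 [276.20097647 223.68472828]
 [277.24802343 234.44738066]
 [278.44970713 246.75986508]]
[ 427.8835611  -281.88904008  149.34591141]
```

View pics/s3c.png

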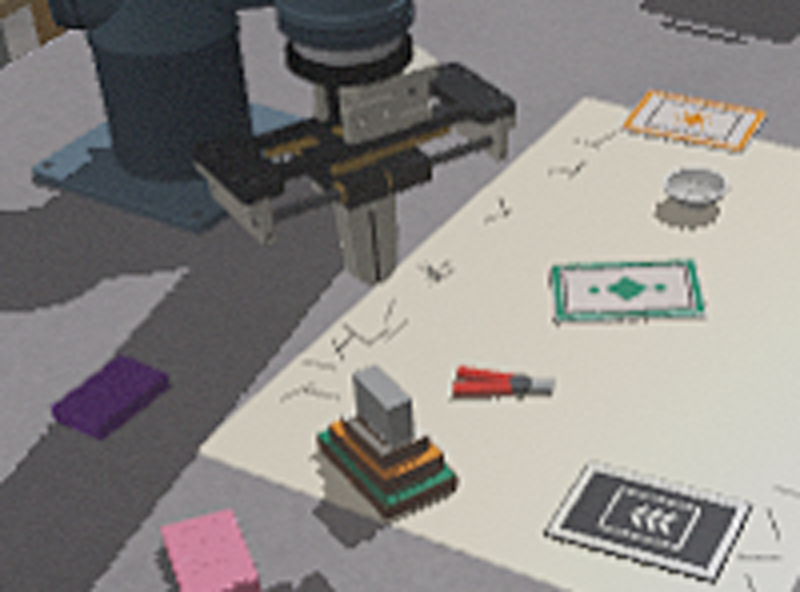

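Run:
```python
from h import *
robot.move_ptp([375,-125,120],down(-0.3))
d=shot("scene","s4"); w=shot("wrist","w4")
t=robot.current_tcp_pos(); print(t)
for z in (0,20,40): print(z,proj(d,t+[0,0,z]),proj(w,t+[0,0,z]))
a=cv2.resize(d["img"][110:230,230:350],(400,400),interpolation=2); b=cv2.resize(w["img"][170:290,260:380],(400,400),interpolation=2)
cv2.imwrite("pics/s4c.png",np.hstack([a,b]))
```

```text
[ 376.55587554 -126.96148936  120.69429895]
0 [[290.62023988 180.3757658 ]] [[321.07399873 230.54284888]]
20 [[290.27710809 174.84911382]] [[321.30710242 242.463597  ]]
40 [[289.92754557 169.21095305]] [[321.59030221 256.95968572]]
```

View pics/s4c.png

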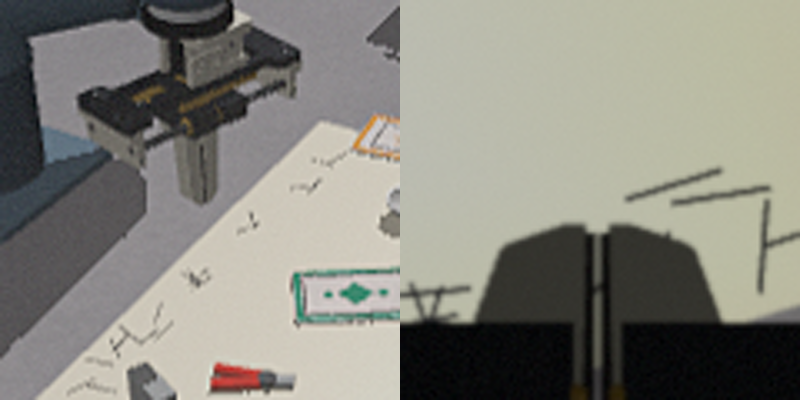

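Run:
```python
from h import *
t=robot.current_tcp_pos()
try:
    print(robot.move_linear([t[0],t[1],10],speed=100,f_stop=6),robot.current_tcp_pos())
    print(robot.move_linear([t[0],t[1],-45],speed=25,f_stop=5),robot.current_tcp_pos(),robot.current_contact_force())
except Exception as e: print(repr(e))
```

```text
False [ 376.98693131 -127.26264724   10.40348902]
True [ 376.55871769 -126.97826245  -37.64243788] [-1.48202607 -0.20284413  6.48785944]
```

```bash
cat >> h.py <<'E'
def tcp(n=10): return np.mean([robot.current_tcp_pos() for _ in range(n)],0)
E
python3 - <<'E'
from h import *
x,y=377,-127
robot.move_linear([x,y,-33],speed=30); print(tcp(),robot.current_contact_force())
for z in (-34,-35,-36,-37,-38):
    robot.move_linear([x,y,z],speed=20); f=np.mean([robot.current_contact_force() for _ in range(10)],0); print(z,tcp().round(2),f.round(2))
    if f[2]>5: break
robot.move_linear([x,y,20],speed=150); robot.move_gripper(1.0); print(robot.current_t(), robot.current_gripper_width())
E
```

```text
[ 377.21295396 -127.1464973   -32.85761828] [ 0.25049072 -0.06895262  0.21629333]
-34 [ 376.84 -126.88  -34.16] [-0.23 -0.14 -0.6 ]
-35 [ 376.89 -126.93  -35.12] [-0.57  0.14  0.6 ]
-36 [ 376.92 -126.95  -36.08] [-0.2   0.18  0.52]
-37 [ 376.96 -126.96  -37.05] [-0.05  0.22 -0.07]
-38 [ 377.12 -127.07  -37.66] [-2.18  1.19  6.16]
25.3667 0.9996904445503891
```

```bash
cat >> h.py <<'E'
OFF=37.3
def tip(p): return [p[0],p[1],p[2]-OFF]
E
python3 - <<'E'
from h import *
y=-0.432
robot.move_linear([377,-127,110],speed=250)
robot.move_ptp(tip([428.2,-282.2,130]),down(y))
print("fs",robot.move_linear(tip([428.2,-282.2,69]),down(y),speed=80,f_stop=8), tcp(),robot.current_t())
robot.move_gripper(0.0); print(robot.current_gripper_width(),robot.current_contact_force(),tcp())
robot.move_linear(tip([428.2,-282.2,80]),speed=50); print(robot.current_contact_force(),robot.current_gripper_width())
robot.move_linear(tip([428.2,-282.2,140]),speed=150)
d=shot("wrist","w5"); shot("scene","s5");print(robot.current_t())
E
```

```text
fs False [ 428.53218864 -282.40844574   32.12638297] 27.4917
0.2105301136892568 [-0.011856   -0.83632666 -0.54765915] [ 428.12583827 -282.33695829   31.61209015]
[ 0.50178636  0.81411653 -3.66643561] 0.21318662898426974
29.6333
```

View pics/w5.png

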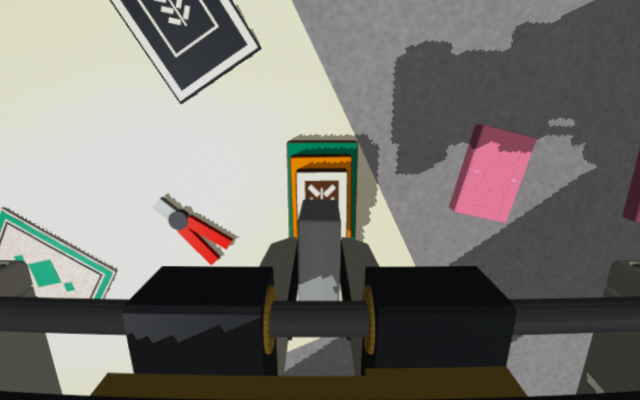

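Run:
```python
from h import *
y=0.183; P=[604.1,223.2]
robot.move_ptp(tip(P+[130]),down(y))
robot.move_linear(tip(P+[60]),speed=150); robot.sleep(.1)
print(robot.move_linear(tip(P+[26]),speed=30,f_stop=7), tcp(),robot.current_eef_rot(),robot.current_contact_force(),robot.current_t())
```

```text
True [603.79907039 223.02568699 -10.43759132] [3.14142230e+00 9.00776018e-04 1.83032777e-01] [-0.87018676 -0.17022069  5.38882314] 33.3167
```

Run:
```python
from h import *
y=0.183; P=[604.1,223.2]
robot.move_gripper(0.5); c,s=np.cos(y),np.sin(y)
robot.move_linear(tip(P+[110]),speed=150)
robot.move_ptp([P[0]-30*c,P[1]-30*s,200],down(y)); robot.sleep(.1)
d=shot("wrist","w6"); p=proj(d,P+[30])[0].astype(int); cv2.imwrite("pics/w6c.png",cv2.resize(d["img"][p[1]-60:p[1]+60,p[0]-80:p[0]+80],None,fx=5,fy=5,interpolation=0)); print(p,robot.current_t())
e=shot("scene","s6"); p=proj(e,P+[20])[0].astype(int); cv2.imwrite("pics/s6c.png",cv2.resize(e["img"][p[1]-30:p[1]+30,p[0]-40:p[0]+40],None,fx=8,fy=8,interpolation=2))
```

```text
[319 149] 35.4167
```

View pics/w6c.png

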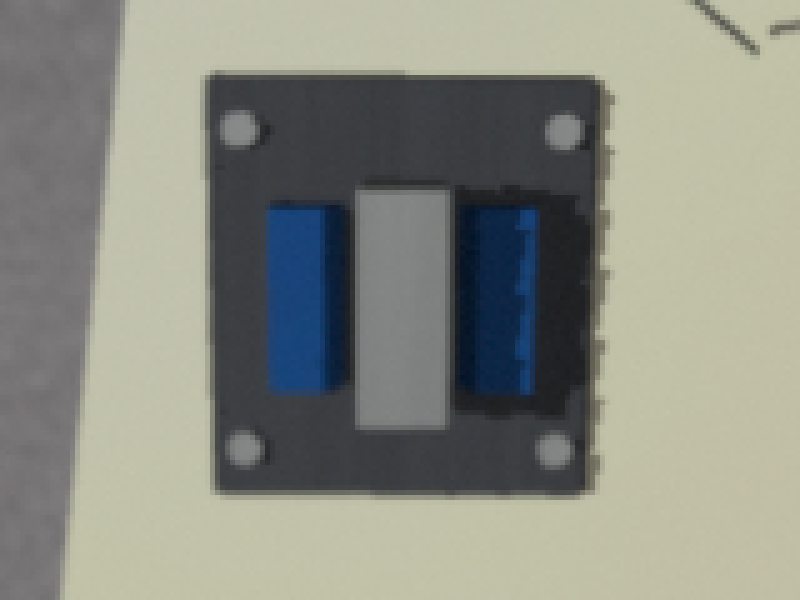

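View pics/s6c.png

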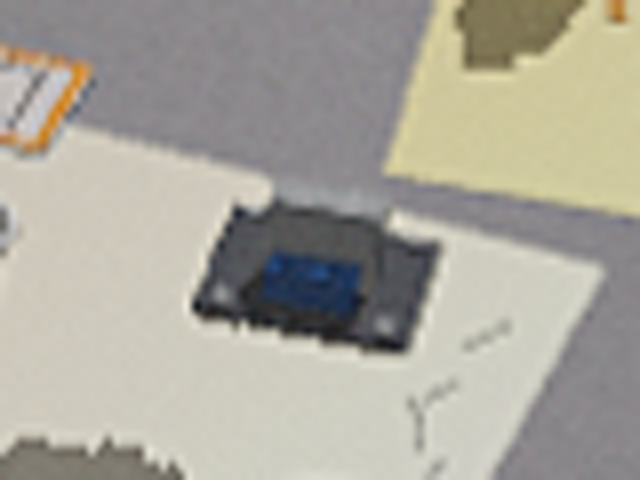

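```bash
cat >> h.py <<'E'
def look(name,x,y,yaw,zt=16,z=170,back=28,half=(70,55),sc=5):
    c,s=np.cos(yaw),np.sin(yaw)
    robot.move_ptp([x-back*c,y-back*s,z],down(yaw)); robot.sleep(.12); d=shot("wrist",name)
    p=proj(d,[x,y,zt])[0].astype(int); o=(p[0]-half[0],p[1]-half[1])
    cv2.imwrite(f"pics/{name}c.png",cv2.resize(d["img"][o[1]:p[1]+half[1],o[0]:p[0]+half[0]],None,fx=sc,fy=sc,interpolation=0))
    print(name,"origin",o,"t",robot.current_t()); return d,(o[0],o[1],p[0]+half[0],p[1]+half[1])
E
python3 - <<'E'
from h import *
d=load("w6");h,s,v=hsv(d); m=(s<25)&(v>90)&(v<175); print("spacer",rect(d,m,46,(319-20,149-35,319+20,149+35)))
robot.move_gripper(0.8)
d,r=look("w7",427.4,-282.8,-0.43,48)
g,o=stackmasks(d); print(rect(d,g,16,r),rect(d,o,32,r))
h,s,v=hsv(d); m=(s<40)&(v>120); print("white",rect(d,m,48,(r[0]+40,r[1]+20,r[2]-40,r[3]-20)))
E
```

```text
spacer (array([604.4, 223.7], dtype=float32), (np.float32(48.2), np.float32(18.8)), 0.183)
w7 origin (np.int64(251), np.int64(103)) t 38.1833
(array([ 424.8, -281.7], dtype=float32), (np.float32(97.0), np.float32(57.8)), -0.43) (array([ 425.9, -281.2], dtype=float32), (np.float32(76.8), np.float32(48.4)), -0.419)
white (array([ 427.6, -282.6], dtype=float32), (np.float32(53.2), np.float32(38.2)), -0.428)
```

View pics/w7c.png

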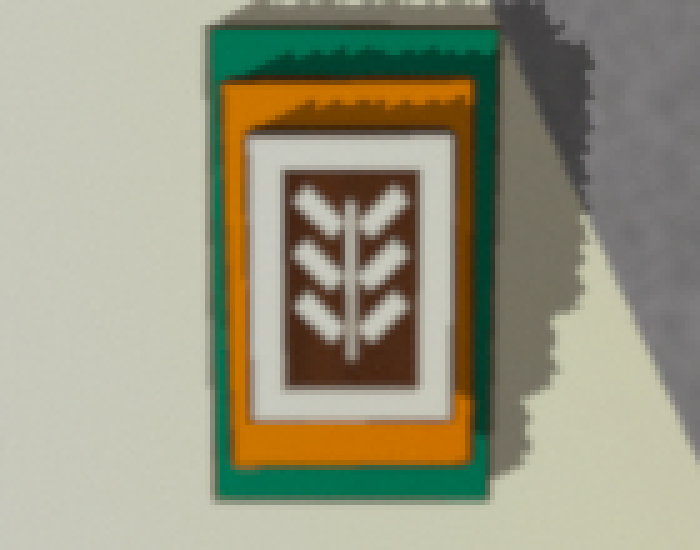

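```bash
cat >> h.py <<'E'
def pick(x,y,yaw,z,wide,h=60):
    robot.move_gripper(wide)
    robot.move_ptp(tip([x,y,z+h]),down(yaw)); robot.sleep(.1)
    st=robot.move_linear(tip([x,y,z]),down(yaw),speed=80,f_stop=10); a=tcp()
    robot.move_gripper(0.0); w=robot.current_gripper_width()
    robot.move_linear(tip([x,y,z+8]),speed=40); f=robot.current_contact_force()
    robot.move_linear(tip([x,y,z+80]),speed=200)
    print("pick",st,a.round(1),"w mm",round(w*93,1),round(robot.current_gripper_width()*93,1),f.round(1),robot.current_t())
def place(x,y,yaw,z,wide,up=100):
    robot.move_ptp(tip([x,y,z+up]),down(yaw))
    robot.move_linear(tip([x,y,z+12]),speed=180); robot.sleep(.1)
    st=robot.move_linear(tip([x,y,z-1.5]),speed=25,f_stop=5); print("place",st,tcp().round(1),(tcp()[2]+OFF).round(1),robot.current_contact_force().round(1))
    robot.move_gripper(wide); t=robot.current_tcp_pos()
    robot.move_linear(tip([x,y,z+70]),speed=150); print(robot.current_t())
E
python3 - <<'E'
from h import *
pick(427.5,-282.7,-.4285,33.5,0.7)
d=shot("wrist","w8"); print(robot.current_t())
E
```

```text
pick False [ 427.8 -283.    -3.4] w mm 39.8 39.8 [ 0.4 -0.4 -0.1] 41.5417
41.5917
```

View pics/w8.png

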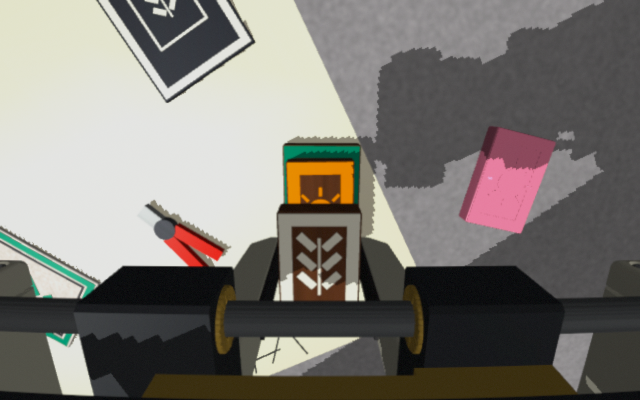

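Run:
```python
from h import *
place(615.4,-239.7,.123,5.5,0.65)
d,r=look("w9",615.4,-239.7,.123,20)
h,s,v=hsv(d);
```

```text
place True [ 615.4 -239.6  -31.7] 5.6 [-0.1  0.   4.6]
44.8083
w9 origin (np.int64(250), np.int64(98)) t 45.575
```

View pics/w9c.png

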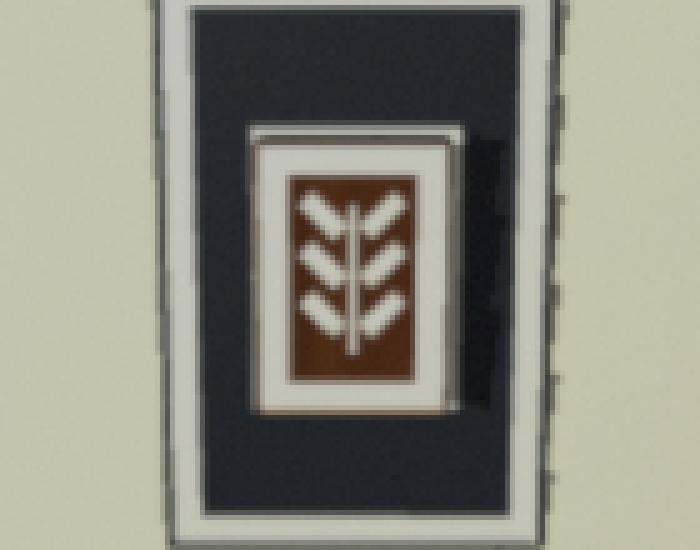

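Run:
```python
from h import *
d=load("w9"); o=np.array([250,98])
for n,c,z in (("panel",[(253,141),(452,141),(450,411),(252,411)],20),("card in",[(190,10),(522,10),(508,515),(203,515)],4),("dark inlay",[(289,177),(418,177),(415,382),(290,382)],20)):
    P=onplane(d,np.array(c)/5+o-.5,z)[:,:2]; print(n,P.mean(0).round(2),np.linalg.norm(P[[0,1]]-P[[1,2]],axis=1).round(1), prect(d,np.array(c)/5+o-.5,z)[2])
h,s,v=hsv(d); m=((h<15)&(s>90)&(v<130)&(v>40)); print(rect(d,m,20,(300,125,340,180)))
k=((v<60)&(s<100)); print("card dark",rect(d,k,4,(280,95,360,205)))
```

```text
panel [ 616.01 -238.46] [39.7 54.9] 0.124
card in [ 615.55 -239.35] [ 68.  107.1] 0.123
dark inlay [ 615.55 -238.78] [25.8 41.7] 0.12
(array([ 615.5, -238.8], dtype=float32), (np.float32(39.9), np.float32(24.2)), 0.133)
card dark (array([ 616.2, -239.3], dtype=float32), (np.float32(104.9), np.float32(65.8)), 0.124)
```

```bash
cat >> h.py <<'E'
def shift(x,y,yaw,k=-0.7): return x-k*np.sin(yaw),y+k*np.cos(yaw)
E
python3 - <<'E'
from h import *
d,r=look("w10",425.4,-281.5,-0.42,24)
g,o=stackmasks(d); G=rect(d,g,16,r); O=rect(d,o,32,r); print(G,O)
(x,y),l,a=O
if abs(x-425.8)<1.5 and abs(y+281.3)<1.5 and abs(a+.416)<.03:
    x,y=shift(float(x),float(y),a)
    pick(x,y,a,17.5,0.8)
    shot("wrist","w11")
E
```

```text
w10 origin (np.int64(250), np.int64(101)) t 46.525
(array([ 424.9, -282.1], dtype=float32), (np.float32(97.7), np.float32(56.9)), -0.436) (array([ 426.1, -281.4], dtype=float32), (np.float32(75.6), np.float32(48.7)), -0.418)
pick False [ 426.1 -282.3  -19.5] w mm 50.0 49.3 [-0.6 -0.6  0.1] 49.9833
```

View pics/w11.png

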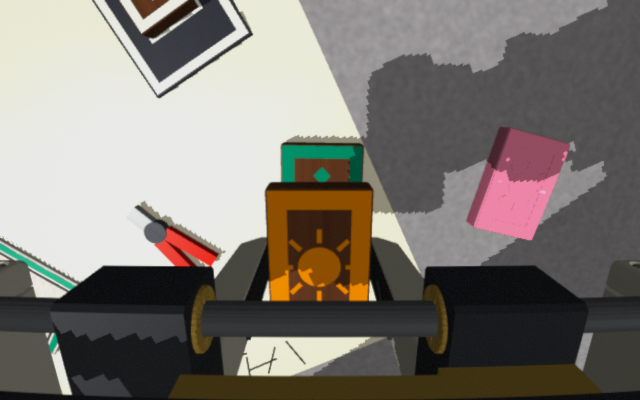

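Run:
```python
from h import *
x,y=shift(388.85,291.4,.128)
place(x,y,.128,5.5,0.75)
d,r=look("w12",388.85,291.4,.128,10)
g,o=stackmasks(d); k=np.zeros_like(o); k[r[1]:r[3],r[0]:r[2]]=1
```

```text
place True [388.9 290.8 -31.7] 5.6 [-0.7  0.5  4.2]
54.5167
w12 origin (np.int64(248), np.int64(97)) t 55.2833
```

View pics/w12c.png

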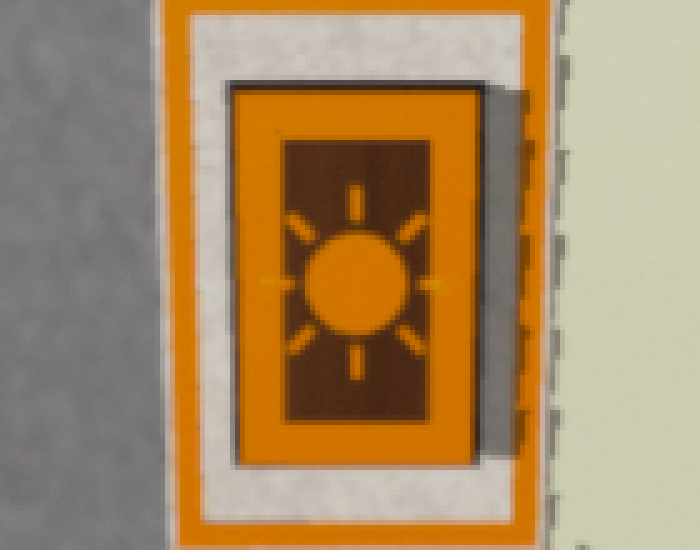

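Run:
```python
from h import *
d=load("w12"); o=np.array([248,97])
for n,c,z in (("panel",[(233,90),(480,90),(475,465),(238,465)],20),("card in",[(190,15),(523,15),(513,522),(203,522)],4)):
    P=onplane(d,np.array(c)/5+o-.5,z)[:,:2]; print(n,P.mean(0).round(2),np.linalg.norm(P[[0,1]]-P[[1,2]],axis=1).round(1), prect(d,np.array(c)/5+o-.5,z)[2])
d,r=look("w13",425,-281.9,-0.43,16)
g,_=stackmasks(d); G=rect(d,g,16,r); print(G)
(x,y),l,a=G
if abs(x-425)<1.5 and abs(y+281.9)<1.5 and abs(a+.431)<.03:
    x,y=shift(float(x),float(y),a)
    pick(x,y,a,2.0,0.93)
    shot("wrist","w14")
```

```text
panel [389.6  291.66] [48.9 76.4] 0.128
card in [388.61 291.36] [ 68.3 107.8] 0.13
w13 origin (np.int64(251), np.int64(99)) t 57.4667
(array([ 425. , -281.9], dtype=float32), (np.float32(96.6), np.float32(57.8)), -0.431)
pick False [ 425.  -282.8  -35. ] w mm 59.6 59.6 [-0.   0.2 -0.3] 61.0417
```

View pics/w14.png

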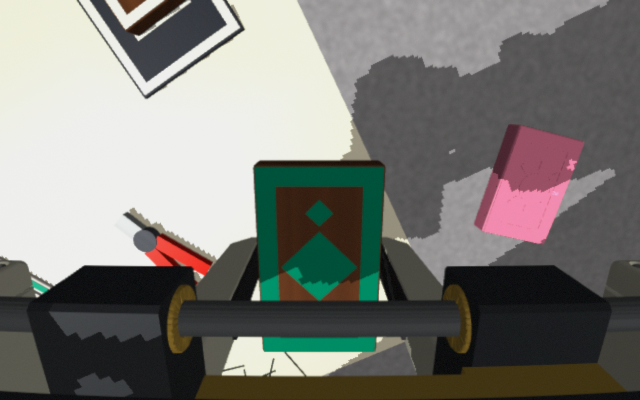

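Run:
```python
from h import *
x,y=shift(469,2.9,.578)
place(x,y,.578,6.0,0.85)
d,r=look("w15",469,2.9,.578,10,z=190)
cv2.imwrite("pics/w15v.png",d["img"])
shot("top","top2")
```

```text
place True [469.4   2.4 -31.2] 6.1 [ 1.2 -0.4  3.9]
64.6167
w15 origin (np.int64(250), np.int64(95)) t 65.45
```

View pics/w15c.png

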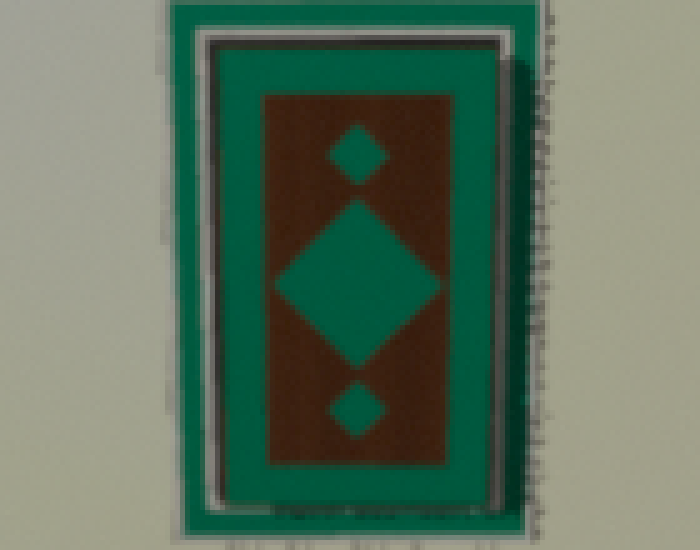

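View pics/top2.png

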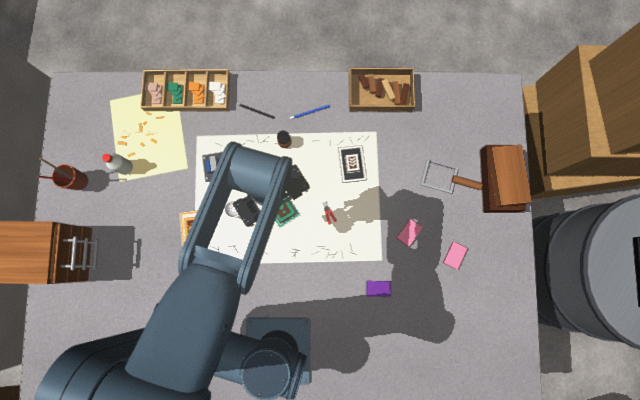

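Run:
```python
from h import *
d=load("w15"); o=np.array([250,95])
for n,c,z in (("panel",[(218,50),(499,50),(490,507),(226,507)],20),("inlay",[(264,94),(452,94),(447,465),(269,465)],20),("card in",[(194,29),(514,29),(502,512),(208,512)],4),("card border out",[(171,4),(538,4),(523,534),(185,534)],4)):
    P=onplane(d,np.array(c)/5+o-.5,z)[:,:2]; print(n,P.mean(0).round(2),np.linalg.norm(P[[0,1]]-P[[1,2]],axis=1).round(1), prect(d,np.array(c)/5+o-.5,z)[2])
```

```text
panel [469.64   2.47] [58.4 98. ] 0.58
inlay [469.88   2.69] [39.3 79.5] 0.58
card in [468.88   2.95] [ 69.2 107.8] 0.578
card border out [468.82   2.98] [ 79.1 118.3] 0.578
```

Run:
```python
from h import *
robot.move_j([-1.33, 0.259, 1.535, 0, 1.348, -0.203]); robot.sleep(.3)
d=shot("top","top3"); a=load("top1")
s=np.hstack([cv2.resize(i["img"][120:260,170:390],(400,255),interpolation=2) for i in(a,d)])
e=shot("scene","s7"); s2=cv2.resize(e["img"][140:290,230:450],(800,545))[:340]
cv2.imwrite("pics/fin.png",np.vstack([s,s2]))
for i in (a,d):
    for r in ((225,200,245,220),(274,128,294,150)):
        c=i["img"][r[1]:r[3],r[0]:r[2]].astype(int); print(c.mean().round(2),end=" ")
for r in ((222,198,246,220),(272,127,294,150)):
    A,B=[i["img"][r[1]:r[3],r[0]:r[2]].astype(np.float32).mean(2) for i in(a,d)]; print("shift px",cv2.phaseCorrelate(A,B))
print(robot.current_t())
```

```text
207.06 134.23 206.9 134.15 shift px ((-0.025126141156631476, -0.026579624109686506), 1.0068537050651178)
shift px ((0.05779762328603688, 0.07444024888006062), 1.008329791120357)
67.8083
```

View pics/fin.png

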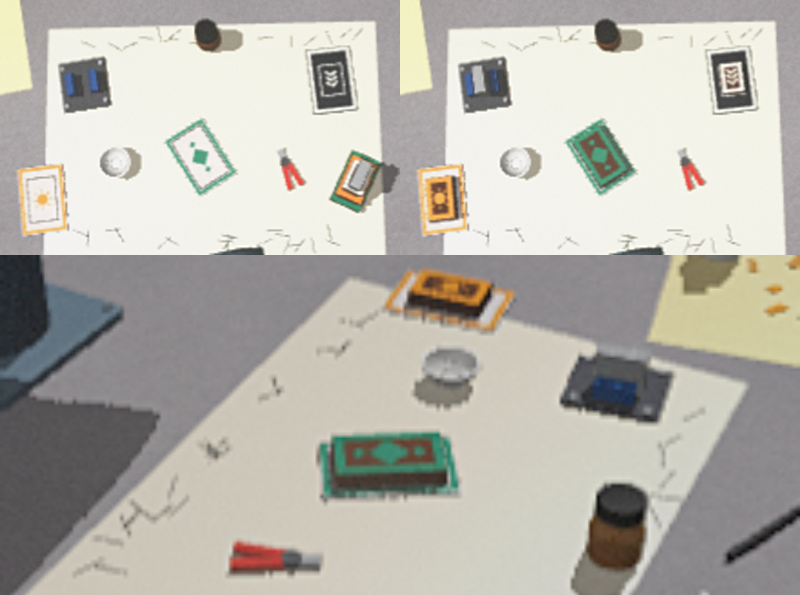

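The before and after views show every piece on its own card, the spacer in the guide, and the jar, dish and pliers where they were. I'm handing it in.

```bash
python3 -c "
from bench import robot
print(robot.hand_in(), robot.current_t())"
```

```text
the job is handed in; nothing more can be done
the job is handed in; nothing more can be done
```

The stack is apart and the job is handed in; the clock stood at 67.8 s of 112 s at my last reading. The spacer is down in the saw guide, and the white, amber and green panels lie face up on their own cards.

**Checks:**

| Check | Result |
|---|---|
| Spacer | Contact came at fingertip height 26.9 mm (27 expected when fully down). The close-up shows it square and clear of both jaws. |
| Panel centring | White is off by about 0.5–1 mm, amber and green by about 1 mm. |
| Panel angle | Amber and green within 0.002 rad. White within 0.003 rad on its outline, but a rougher colour mask read 0.01 rad off. |
| Jar and dish | Shift under 0.1 pixel (about 0.3 mm) between the first and last top views. |
| Gripper | Released and parked clear of everything before hand-in. |

**What disagreed or went wrong:**
- **Finger length:** the real fingertips sit about 37 mm short of the reported TCP. My first grasp closed on air above the spacer without disturbing anything. I measured the offset by touching the table and corrected every later move for it.
- **Finger centring:** the fingers' centre line is about 0.7 mm off the TCP sideways. I found this after placing the white panel, so I corrected for it on amber and green only. I left the white panel as it was, since the error was small.
- **Panel sizes:** panels measured 1–3 mm under their stated sizes in the images, so the sub-millimetre figures above are approximate.

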